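# Zero a contact probe, then hold it square on the ring mark of a reader's screen

### The arm

A 6-joint arm with a two-finger parallel gripper is mounted at the origin on the work surface. World frame = base frame: x ahead of the robot, y to its left, z up, the work surface at z = 0. Lengths are in mm, angles in degrees, forces in N, time in s.
With the tool pointing down it reaches from about 350 to 850 mm from the base axis. Payload 8.1 kg.
Tool frame: the origin (TCP) lies midway between the tips of the shut fingers; the grasp point (between the pads) lies 19 mm behind it (r.tcp_to_grasp is the distance from the TCP to the grasp point, in mm); z points along the fingers, y is the direction in which the jaws open and shut (so a half turn about z gives the same grasp; the last joint's range is limited). The gripper opens to 85 mm and grips with 20 to 120 N. Pads are 22 mm wide; open, the fingers measure 114 mm over their backs; the gripper's body (76 mm by 85 mm) begins 54 mm behind the grasp point. The pads swing forward as they close: fully open they stand 13 mm farther back than shut.
Start: joints at [-4.893, 7.471, 85.268, -0, 87.261, -4.893], TCP at [600.004, 0.022, 231.292] pointing down, gripper open.
Joint ranges: [-169.43, 169.43], [-51.17, 129.36], [1.28, 143.12], [-76.62, 256.62], [0, 156.53], [-152.29, 152.29]. Speed limits (degrees/s): [136.94, 136.94, 159.86, 180, 180, 180].

### API

Orientations are given as [roll, pitch, yaw] about the fixed x, y, z axes, in that order (R = Rz(yaw) Ry(pitch) Rx(roll)).
In Python, from bench import r gives the robot as it stands.
- The arm moves only by the tool jog_arm, never from a script. Its argument "targets" is a list of rows, each a list of 7 numbers: the shift along the tool's x, y, z in m, then the turn, a rotation vector about the tool's x, y, z in rad, then the closure, from 0 (fully open) to 1 (shut). In form: [[dx, dy, dz, wx, wy, wz, claw], ...]. A call has 1 to 5 rows; each row is the pose to reach, as a shift and turn from the pose commanded when the call began, along the tool's axes at that moment; what a row does not reach only later rows make up. A row lasts 1/12 s, in which the tool goes at most 41.7 mm and 7.16 degrees, less where a joint would pass 70% of its speed; a pose out of reach is approached as far as the arm can. A call with a gripper value outside its range is refused whole. The fingers move at their own pace and stop on an object; "newtons" is the grip in N (left out, the last holds). Time passes only in rows, so rows that repeat a pose let the fingers close. It gives the time, the measured TCP pose, the force and the opening at its end, in the units of the state.
- r.sense(): the state, without advancing time (a new reading comes with each control period).
- r.snapshot(name): name is "scene" or "side" or "wrist"; returns a dict with "pixels" (400x640x3 uint8, red, green, blue), "fx", "fy", "cx", "cy" (pixels), "origin" and "attitude" of the camera in the world. Camera axes: x right, y down, z forward; pixel columns grow to the right and rows downward; lengths in mm; the calibration is good to about 2 mm. The wrist camera is an equidistant fisheye: a pixel r from the principal point sees the ray r / f radians off the axis. A picture is of the moment at which its call begins. There is no depth.
- r.hand_in(): hands the job in, once; it reports no verdict.
The state is a dict: "time": time; "joint_pos": joint angles; "qd": joint speeds; "joint_efforts": joint torques, N m; "tool_pos": TCP position; "tcp_rot": TCP orientation; "ft_force": force on the tool from outside, world axes, zero at the start; "wrist_torque": the same for the moment, N m; "finger_gap": finger opening in mm.
Only numpy, scipy, OpenCV 4.12 (cv2) and the standard library are available. Lean on these libraries where they do the work, as an engineer would, in place of code of your own. Each camera call takes 0.05 s, during which the arm holds its last target.

### The job

Take the screen-check probe out of its stand by the square handle and zero it: stand it upright on the white reference tile, sprung nose lightly pressed part-way in, for about a second. Then hold it square to the reader's sloping screen with the nose inside the ring mark (not the square one), again pressed lightly so that the nose is part-way in and never bottoms hard, and finish there, still holding it steadily in the gripper, with the other things on the bench left where they are.

Things in the scene. Friction and masses are not known exactly. Their poses are not given: they have to be found in the camera images.
- probe: hand probe, 120 g: square white handle 26 x 26 mm, 75 mm long, with an 18 mm round aluminium barrel 45 mm long below it and a thin steel nose (10 mm diameter) below that, 137 mm in all. Stands upright in the stand at the start, turned as the stand is. Origin on its axis at the underside (shoulder) of the handle; z along the axis from nose to handle top; the handle spans z 0 to 75 mm, x and y are square to its faces.
- probe_tip (a point): centre of the flat end of the probe's nose; 62 mm below the probe's origin along its axis when the nose is out. It moves in with the nose.
- nose (a joint): how far the sprung nose is pressed into the probe, m: 0 fully out, 0.012 bottomed. The spring takes 1 N to start and 0.4 N more per mm (5.8 N at the end).
- stand: fixed grey block 80 x 80 mm, 78 mm high, on a 100 mm square foot plate 6 mm high, with a 25 mm round hole down its centre, 72 mm deep, in which the probe's barrel and nose hang; the handle's shoulder rests on its top. Origin at the centre of its underside. The probe must rise 65 mm to come clear.
- tile: fixed reference tile: white ceramic disc 60 mm in diameter on a low round aluminium base 90 mm in diameter; level top 20 mm above the bench. Origin at the centre of its underside. It and the stand may swap places.
- tile_top (a point): centre of the tile's white top face.
- reader: fixed white bench reader 200 mm wide, 250 mm deep, 110 mm high, with a sloping screen in front that faces the robot: the slope rises at 20 degrees from 45 mm high at the front edge to 103 mm. Its solid screen face is about 1 mm below the picture. Origin at the centre of its underside, x from front to rear, z up.
- ring_mark: round ring mark, dark, 34 mm outside and 28 mm inside diameter, with a dot in its middle, printed on the upper half of the screen. Origin in the screen face at the ring's centre. Its z axis is the outward normal of the screen; its x axis runs up the slope.
- ring_centre (a point): centre of the ring mark, in the screen face.
- square_mark: square outline mark, dark, 32 mm wide, on the lower half of the screen: not to be used. Origin at its centre. Its z axis is the outward normal of the screen; its x axis runs up the slope.
- bottle: bystander: small white-capped jar, 44 mm diameter, 75 mm high; origin at the centre of its underside
- dishes: bystander: stack of pale round dishes, 90 mm diameter, 45 mm high; origin at the centre of its underside
- marker: bystander: white marker pen lying on the bench, 12 mm thick, 130 mm long; origin at the middle of its underside
- microplate: bystander: white well plate 85 x 127 x 14 mm; origin at the centre of its underside
- tube_rack: bystander: white tube rack 70 x 170 mm, 65 mm high with its tubes; origin at the centre of its underside
- kit_box: bystander: paper carton 90 x 130 mm, 60 mm high; origin at the centre of its underside
There are look-alikes about, which are no part of the job. Several things have the shape of the probe; the one meant has the colours described above.

How it is judged:
By the outcome, as a careful person would: the job done as asked, in the order asked, and still so for the second after the job is handed in, while the arm keeps its last pose, push and grip.
It also fails if it takes over 45 s, if anything falls off the work surface, if the arm or the gripper's body presses on something with over 40 N, if the wrist force passes 120 N, or if a joint passes its speed limit or range.

## Working session

There is one attempt and no reset: what is moved stays moved. The work goes in short steps, Python scripts to look and compute and a tool call to move; the robot and the scene stay as the last step left them, time stands still between calls to the robot, and variables do not carry over. Pictures are saved under pics/ and viewed, and the job is handed in when it is done.

Besides the shell and the picture viewer there is one more tool, called as a command line: name --pt "numbers of a row" for each row, then --argument value for the rest. jog_arm: Moves the arm, as the interface text tells. Its arguments: {"type":"object","properties":{"targets":{"type":"array","items":{"type":"array","items":{"type":"number"}}},"newtons":{"type":"number"}},"required":["targets"]}

```bash
mkdir -p pics; ls; python3 - <<'E'
from bench import r
import cv2
print(r.sense())
for n in ["scene","side","wrist"]:
    s=r.snapshot(n); cv2.imwrite(f"pics/{n}0.png",s["pixels"][:,:,::-1]); print(n,{k:v for k,v in s.items() if k!="pixels"})
E
```

```text
pics
{'time': 0.0, 'joint_pos': array([-4.89408716e+00,  7.51365538e+00,  8.53311770e+01,  1.01520582e-04,
        8.72602113e+01, -4.89311155e+00]), 'qd': array([-0.11255569, -0.0036791 , -0.07584587, -0.07190297,  0.00366397,
        0.08249159]), 'joint_efforts': array([-1.90700346e-03, -5.69404185e+01, -5.00557995e+01, -2.19391650e-04,
        1.44415747e-02,  7.24149572e-05]), 'tool_pos': array([5.99446933e+02, 5.95864688e-02, 2.30241376e+02]), 'tcp_rot': array([-1.79895348e+02, -9.06094835e-03,  8.99990112e+01]), 'ft_force': array([0.38649285, 0.84040651, 0.47418509]), 'wrist_torque': array([-0.0557026 , -0.0603051 ,  0.02018991]), 'finger_gap': 85.3821669682104}
scene {'fx': 499.84829879984176, 'fy': 499.84829879984176, 'cx': 315.50523983323194, 'cy': 206.5306229107508, 'origin': array([1031.95961171, -917.27910012,  982.0924726 ]), 'attitude': array([-129.66767772,    0.29077013,   26.79782979])}
side {'fx': 395.4701352562939, 'fy': 395.4701352562939, 'cx': 316.27903225713425, 'cy': 203.408372526419, 'origin': array([468.23476747, 821.15529501, 807.61565654]), 'attitude': array([-132.14685825,    0.68614378, -175.96230477])}
wrist {'fx': 309.70691628693146, 'fy': 309.70691628693146, 'cx': 317.37107624799523, 'cy': 199.4663750053052, 'origin': array([599.5232634 ,  81.75611404, 372.2232392 ]), 'attitude': array([1.61468090e+02, 9.33353873e-02, 2.26598407e-02])}
```

View pics/scene0.png

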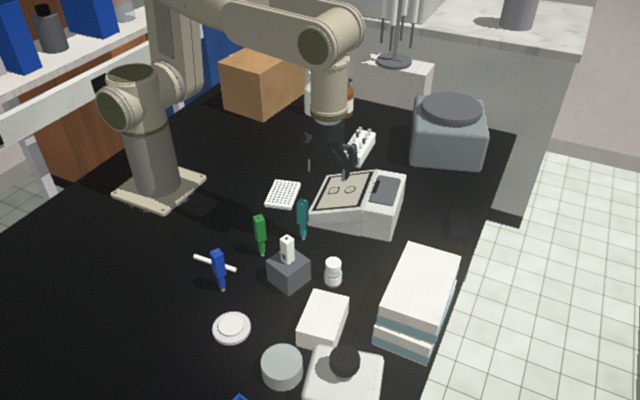

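View pics/side0.png

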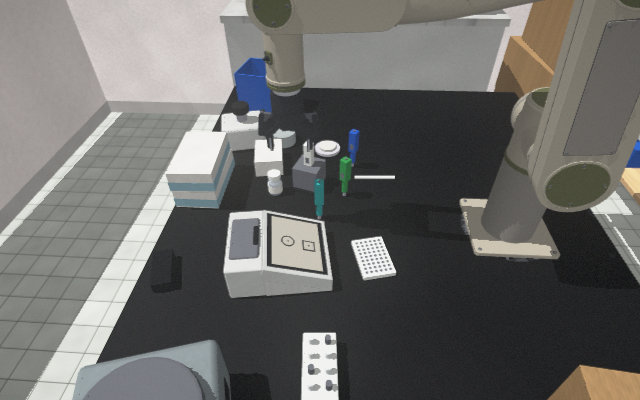

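View pics/wrist0.png

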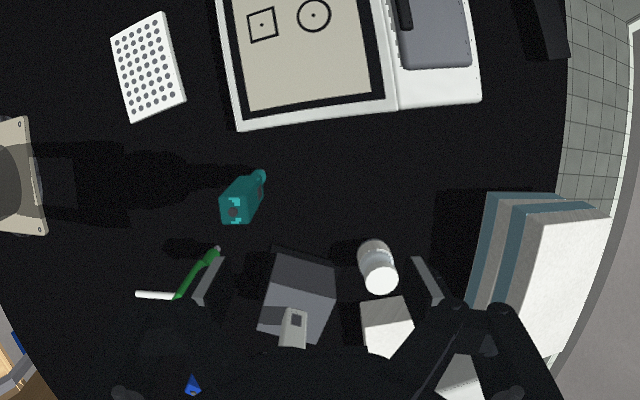

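The scene view shows the white-handled probe in the grey stand at about (288,250), the tile at (231,326), and the reader with its ring at (349,189). The green, teal and blue ones are look-alikes. I'll enlarge the crops next.

```bash
cat > h.py <<'E'
import numpy as np, cv2
from scipy.spatial.transform import Rotation as Ro
from bench import r
def cam(n):
    s=r.snapshot(n); s["n"]=n; s["R"]=Ro.from_euler("xyz",s["attitude"],degrees=True).as_matrix(); return s
def ray(s,u,v):
    x=(u-s["cx"])/s["fx"]; y=(v-s["cy"])/s["fy"]
    if s["n"]=="wrist":
        t=np.hypot(x,y); k=np.sin(t)/t if t>1e-9 else 1; d=np.array([x*k,y*k,np.cos(t)])
    else: d=np.array([x,y,1.]); d/=np.linalg.norm(d)
    return s["R"]@d
def atz(s,u,v,z):
    d=ray(s,u,v); o=s["origin"]; return o+d*(z-o[2])/d[2]
def proj(s,p):
    c=s["R"].T@(np.asarray(p,float)-s["origin"])
    if s["n"]=="wrist":
        t=np.arctan2(np.hypot(c[0],c[1]),c[2]); h=np.hypot(c[0],c[1]); return s["cx"]+s["fx"]*t*c[0]/h, s["cy"]+s["fy"]*t*c[1]/h
    return s["cx"]+s["fx"]*c[0]/c[2], s["cy"]+s["fy"]*c[1]/c[2]
def tri(obs):
    A=np.zeros((3,3));b=np.zeros(3)
    for s,u,v in obs:
        d=ray(s,u,v);P=np.eye(3)-np.outer(d,d);A+=P;b+=P@s["origin"]
    p=np.linalg.solve(A,b)
    return p,[np.linalg.norm((np.eye(3)-np.outer(ray(s,u,v),ray(s,u,v)))@(p-s["origin"])) for s,u,v in obs]
def crop(s,x0,y0,w,h,f,name):
    im=s["pixels"][y0:y0+h,x0:x0+w,::-1]
    im=cv2.resize(im,None,fx=f,fy=f,interpolation=cv2.INTER_CUBIC)
    for i in range(0,w,10): cv2.line(im,(int(i*f),0),(int(i*f),6 if (x0+i)%50 else 14),(0,0,255),1)
    for i in range(0,h,10): cv2.line(im,(0,int(i*f)),(6 if (y0+i)%50 else 14,int(i*f)),(0,0,255),1)
    cv2.imwrite(f"pics/{name}.png",im)
E
python3 - <<'E'
from h import *
a=cam("scene");b=cam("side");c=cam("wrist")
crop(a,200,220,100,130,4.5,"c1"); crop(b,230,125,130,80,6,"c2"); crop(c,200,0,200,140,4,"c3"); crop(c,220,220,200,130,4,"c4"); crop(a,300,160,110,80,7,"c5"); crop(b,220,200,120,100,6,"c6")
E
```

```text
(no output)
```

View pics/c1.png

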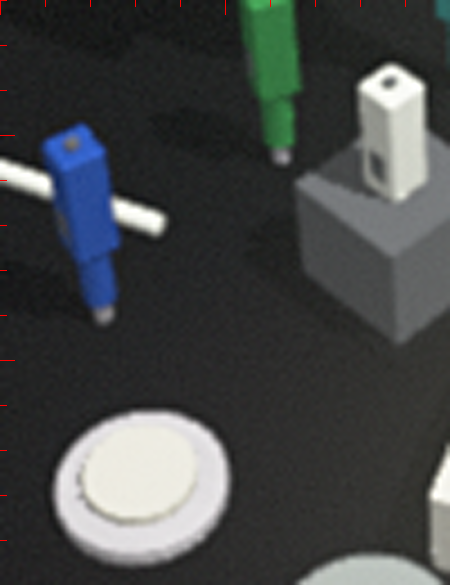

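View pics/c2.png

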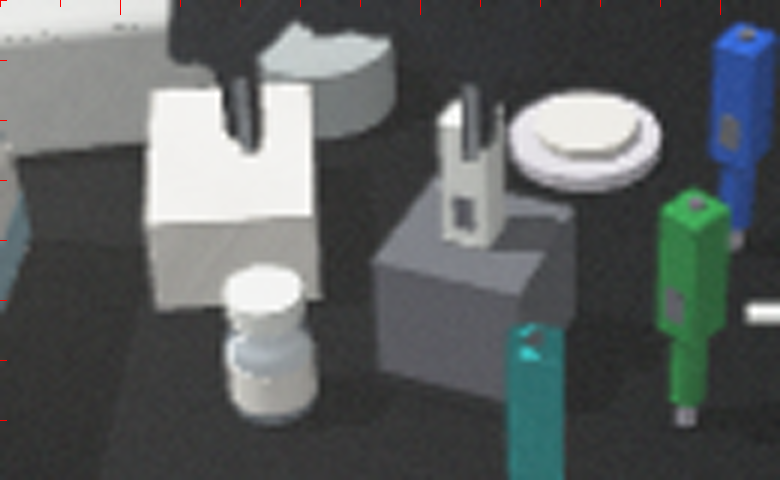

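View pics/c3.png

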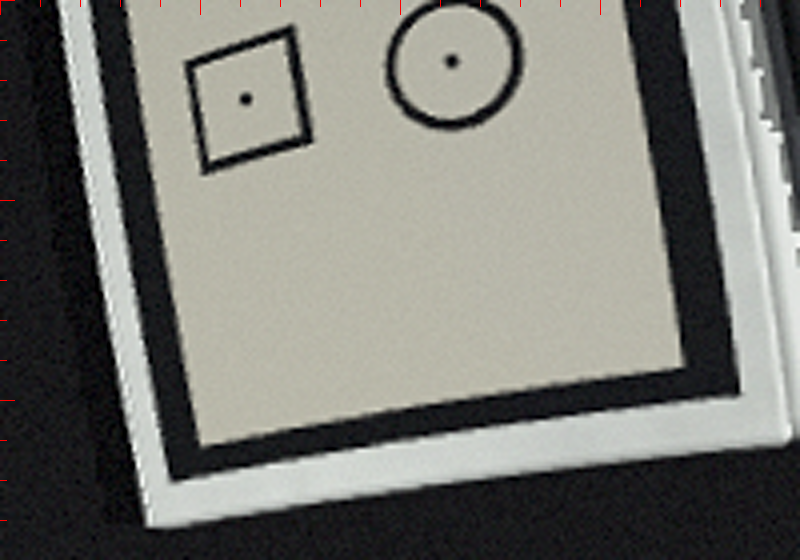

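View pics/c4.png

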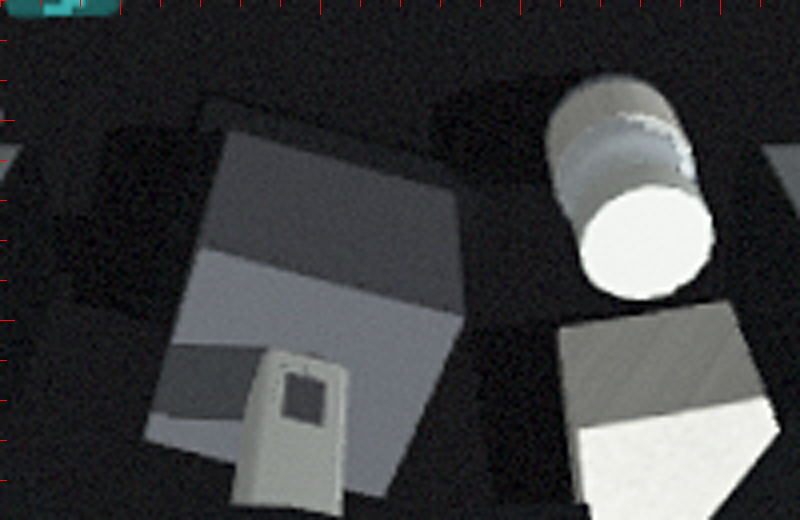

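View pics/c5.png

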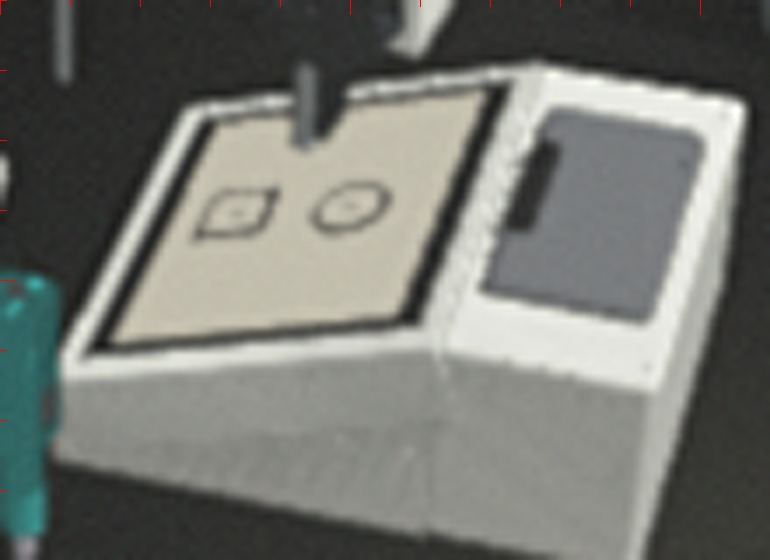

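View pics/c6.png

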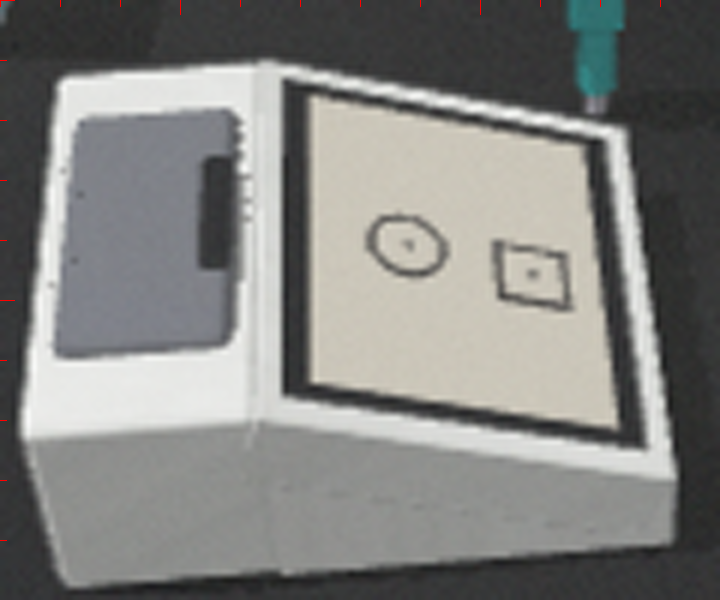

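```bash
python3 - <<'E'
from h import *
a=cam("scene");b=cam("side");c=cam("wrist")
def P(s,x0,y0,f,X,Y): return (s,x0+X/f-.5+.5/f,y0+Y/f-.5+.5/f)
A=lambda X,Y:P(a,200,220,4.5,X,Y); B=lambda X,Y:P(b,230,125,6,X,Y); C3=lambda X,Y:P(c,200,0,4,X,Y); C4=lambda X,Y:P(c,220,220,4,X,Y)
A5=lambda X,Y:P(a,300,160,7,X,Y); B6=lambda X,Y:P(b,220,200,6,X,Y)
np.set_printoptions(precision=1,suppress=True)
R=[A5(350,207),B6(407,245),C3(452,61)]; S=[A5(237,213),B6(532,273),C3(246,99)]
for n,o in (("ring",R),("sq",S)):
    print(n,*tri(o),*[tri([o[i],o[j]])[0] for i,j in((0,1),(0,2),(1,2))])
for z in(75,78,84): print("stand z",z,"wrist",[atz(*C4(*q),z)[:2] for q in((203,248),(463,317),(385,495),(147,440))],"side",[atz(*B(*q),z)[:2] for q in((375,260),(522,293),(572,212),(437,178))])
print("scene",[atz(*A(*q),78)[:2] for q in((397,252),(296,182))])
print("probe top scene",[atz(*A(*q),153)[:2] for q in((358,92),(393,66),(427,82),(393,110),(390,83))])
print("tile",atz(*A(138,473),20),atz(*B(585,125),20),tri([A(138,473),B(585,125)]))
# reader corners wrist
print("reader front corner z45",atz(*C3(147,526),45), "rear-of-slope z103",atz(*C3(790,442),103),atz(*B6(675,475),45),atz(*B6(250,425),103), atz(*B6(622,128),45),atz(*B6(262,65),103))
E
```

```text
ring [594.5 163.1  83.6] [np.float64(1.4120042772721941), np.float64(0.8473526770839247), np.float64(0.9466661884604417)] [594.  163.8  83.8] [594.7 161.6  85.8] [595.2 162.9  82.4]
sq [543.8 159.7  65.6] [np.float64(1.0523097011159022), np.float64(0.4310780251100848), np.float64(0.8077346871892254)] [543.3 160.1  65.7] [544.1 158.9  66.9] [544.2 159.6  64.8]
stand z 75 wrist [array([ 545.5, -118.2]), array([ 621.1, -142.4]), array([ 597.8, -218. ]), array([ 521.1, -195.5])] side [array([ 619.6, -143.4]), array([ 542.6, -120.1]), array([ 521.2, -190.4]), array([ 594.8, -217.3])]
stand z 78 wrist [array([ 546.1, -116.2]), array([ 620.9, -140.2]), array([ 597.9, -215. ]), array([ 521.8, -192.7])] side [array([ 618.9, -139.4]), array([ 542.3, -116.3]), array([ 521. , -186.3]), array([ 594.3, -213. ])]
stand z 84 wrist [array([ 547.2, -112.2]), array([ 620.5, -135.6]), array([ 597.9, -208.9]), array([ 523.4, -187.1])] side [array([ 617.7, -131.5]), array([ 541.6, -108.6]), array([ 520.6, -178. ]), array([ 593.3, -204.5])]
scene [array([ 594.7, -210.8]), array([ 518.6, -190.2])]
probe top scene [array([ 556.1, -178.4]), array([ 562.9, -152.3]), array([ 585.4, -155.1]), array([ 579.7, -182.2]), array([ 568. , -164.7])]
tile [ 521.4 -361.2   20. ] [ 522.3 -353.7   20. ] (array([ 521.2, -359.3,   16.9]), [np.float64(1.4029718340651316), np.float64(1.4029718340650723)])
reader front corner z45 [512.2  49.5  45. ] rear-of-slope z103 [669.8  74.  103. ] [480.5 244.8  45. ] [638.9 275.4 103. ] [512.6  51.4  45. ] [667.8  80.2 103. ]
```

```bash
python3 - <<'E'
from h import *
a=cam("scene");b=cam("side")
def P(s,x0,y0,f,X,Y): return (s,x0+X/f-.5+.5/f,y0+Y/f-.5+.5/f)
A=lambda X,Y:P(a,200,220,4.5,X,Y); B=lambda X,Y:P(b,230,125,6,X,Y)
np.set_printoptions(precision=1,suppress=True)
print("green",atz(*A(281,160),0),atz(*B(684,424),0),"top",atz(*B(697,203),137))
print("blue",atz(*A(104,320),0),"top",atz(*A(73,143),137),atz(*B(745,35),137))
print("teal",atz(b,318.5,218,0))
print("bottle",atz(*B(263,280),75),"box",[atz(*B(*q),60) for q in((152,90),(312,86),(315,215),(148,222))])
E
```

```text
green [ 456.3 -115.5    0. ] [ 458.6 -110.9    0. ] top [ 457.1 -115.4  137. ]
blue [ 433.1 -269.8   -0. ] top [ 430.9 -265.9  137. ] [ 434.2 -268.   137. ]
teal [529.8  -5.3  -0. ]
bottle [ 674.4 -123.6   75. ] box [array([ 769.2, -316.6,   60. ]), array([ 677.9, -325.5,   60. ]), array([ 659.3, -201. ,   60. ]), array([ 747.6, -189.9,   60. ])]
```

jog_arm --pt "-0.165 -0.03 0 0 0 0.302 0" --pt "-0.165 -0.03 0 0 0 0.302 0" --pt "-0.165 -0.03 0 0 0 0.302 0" --pt "-0.165 -0.03 0 0 0 0.302 0" --pt "-0.165 -0.03 0 0 0 0.302 0" --newtons 40

```text
time: 0.97
tool_pos: [568.4, -171.8, 231.4]
tcp_rot: [180.0, 0.2, 72.4]
ft_force: [-0.3, -0.1, -1.0]
finger_gap: 85.2
```

```bash
python3 - <<'E'
from h import *
a=cam("scene");b=cam("side");c=cam("wrist")
print(r.sense()["tool_pos"],r.sense()["tcp_rot"],r.sense()["time"])
crop(a,240,220,90,80,8,"d1"); crop(b,270,130,90,70,8,"d2"); crop(c,220,200,200,150,4,"d3")
E
```

```text
[ 569.90462201 -165.29520844  231.29965575] [-1.79995868e+02 -2.96127157e-02  7.26089776e+01] 1.1167
```

View pics/d1.png

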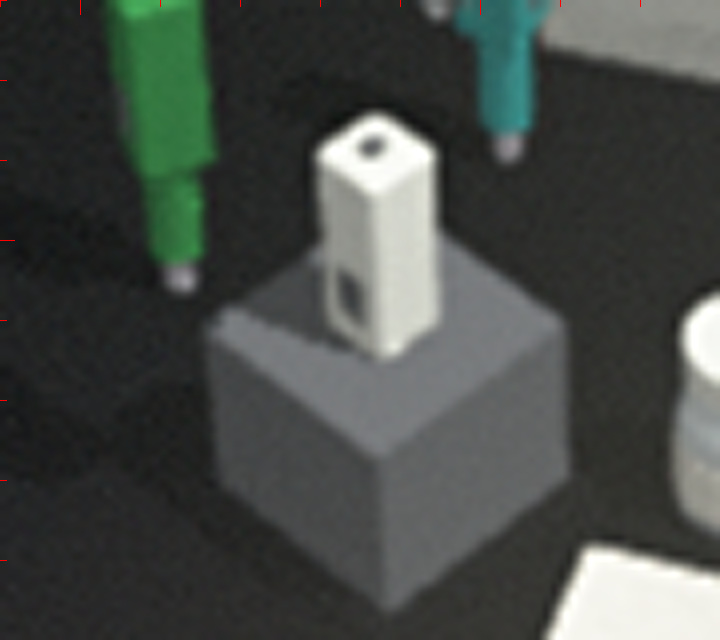

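View pics/d2.png

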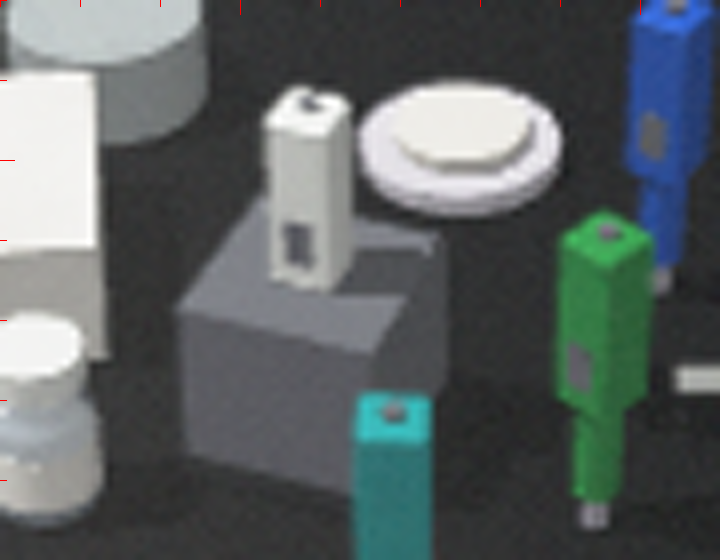

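View pics/d3.png

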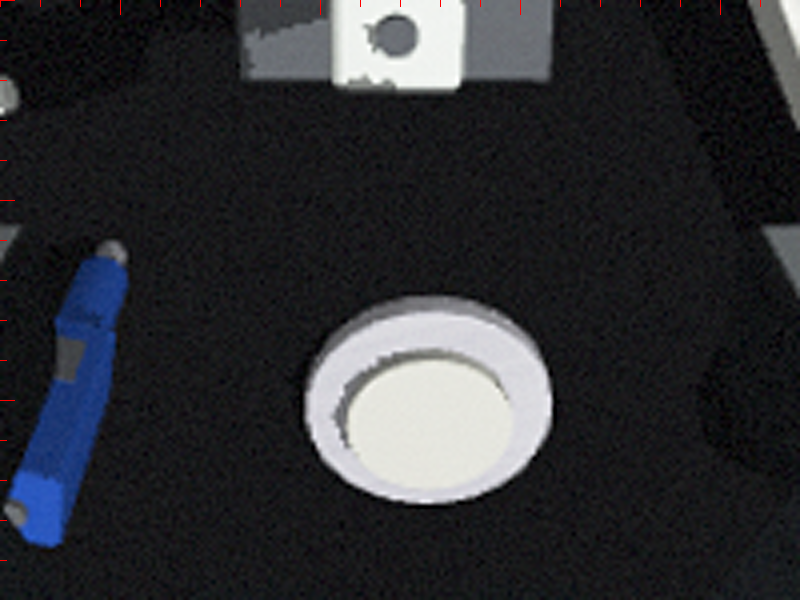

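```bash
python3 - <<'E'
from h import *
a=cam("scene");b=cam("side");c=cam("wrist")
def P(s,x0,y0,f,X,Y): return (s,x0+X/f-.5+.5/f,y0+Y/f-.5+.5/f)
A=lambda X,Y:P(a,240,220,8,X,Y); B=lambda X,Y:P(b,270,130,8,X,Y); C=lambda X,Y:P(c,220,200,4,X,Y)
np.set_printoptions(precision=1,suppress=True)
o=[A(372,146),B(310,104),C(397,37)]
print("dot",tri(o),[atz(*q,153) for q in o])
print("handle bottom-front A",atz(*A(385,357),78), "top corners A",[atz(*A(*q),153)[:2] for q in((318,158),(378,112),(436,157),(378,196))],"B",[atz(*B(*q),153)[:2] for q in((266,122),(290,90),(351,100),(334,136))])
print("wrist corners",[atz(*C(*q),153)[:2] for q in((335,82),(462,90))],"stand edge",[atz(*C(*q),78)[:2] for q in((243,80),(552,80))])
print("stand A",[atz(*A(*q),78)[:2] for q in((208,333),(381,457),(565,322))])
o=[B(462,127),C(430,424)]
print("tile",tri(o),[atz(*q,20) for q in o])
print("tile base C z? ",[atz(*C(*q),14)[:2] for q in((307,405),(552,405),(430,502),(430,311))])
E
```

```text
dot (array([ 569.6, -164.7,  154.2]), [np.float64(1.8343517591161793), np.float64(0.5301659435693159), np.float64(2.2093460922079187)]) [array([ 567.1, -164.2,  153. ]), array([ 569.6, -167.4,  153. ]), array([ 571.3, -163.8,  153. ])]
handle bottom-front A [ 575.7 -177.7   78. ] top corners A [array([ 555.2, -176. ]), array([ 561.3, -150.2]), array([ 586.8, -159.8]), array([ 579.4, -182.3])] B [array([ 584.8, -154.7]), array([ 577.9, -176.4]), array([ 554.6, -170.9]), array([ 559. , -146.9])]
wrist corners [array([ 557.2, -169.1]), array([ 580.1, -177.9])] stand edge [array([ 522. , -189.9]), array([ 598.3, -213.6])]
stand A [array([ 521. , -193.4]), array([ 595. , -214.6]), array([ 618.9, -139.2])]
tile (array([ 523. , -359.8,   14.9]), [np.float64(1.47970764657502), np.float64(1.4797076465751113)]) [array([ 521.5, -353.6,   20. ]), array([ 525.4, -355. ,   20. ])]
tile base C z?  [array([ 484.5, -338.3]), array([ 568.5, -365.1]), array([ 513.5, -396.6]), array([ 538.2, -312. ])]
```

jog_arm --pt "0 0 0.035 0 0 0 0" --pt "0 0 0.07 0 0 0 0" --pt "0 0 0.105 0 0 0 0" --pt "0 0 0.127 0 0 0 0" --pt "0 0 0.127 0 0 0 0"

```text
time: 1.68
tool_pos: [566.2, -161.8, 97.7]
tcp_rot: [-179.4, -0.0, 72.8]
ft_force: [-0.4, 0.4, -1.5]
finger_gap: 85.3
```

jog_arm --pt "0 0 0 0 0 0 0.4" --pt "0 0 0 0 0 0 0.6" --pt "0 0 0 0 0 0 0.75" --pt "0 0 0 0 0 0 0.9" --pt "0 0 0 0 0 0 1" --newtons 40

```text
time: 2.1
tool_pos: [571.2, -165.3, 106.3]
tcp_rot: [179.8, 0.0, 72.7]
ft_force: [-0.9, 0.6, 18.2]
finger_gap: 25.5
```

jog_arm --pt "0 0 0 0 0 0 1" --pt "0 0 0 0 0 0 1" --pt "0 0 0 0 0 0 1" --pt "0 0 0 0 0 0 1"

```text
time: 2.43
tool_pos: [571.2, -165.4, 106.4]
tcp_rot: [179.8, -0.0, 72.7]
ft_force: [-1.0, 1.4, 6.0]
finger_gap: 25.7
```

```bash
python3 - <<'E'
from h import *
a=cam("scene");b=cam("side")
print(r.sense())
crop(a,240,220,90,80,8,"e1"); crop(b,270,130,90,70,8,"e2")
E
```

```text
{'time': 2.5333, 'joint_pos': array([-2.10955745e+01,  1.17093954e+01,  9.39059872e+01,  1.67022838e-02,
        7.42071976e+01, -3.78510188e+00]), 'qd': array([ 0.0235998 ,  0.06339517,  0.03563274,  0.01345605, -0.12782279,
       -0.00487304]), 'joint_efforts': array([-4.08149315e-01, -5.46224821e+01, -4.47300804e+01, -2.41128104e-01,
       -4.32757661e-01, -3.53428116e-02]), 'tool_pos': array([ 571.19156489, -165.36627655,  106.43093431]), 'tcp_rot': array([ 1.79821906e+02, -4.33851143e-03,  7.26850134e+01]), 'ft_force': array([-1.20689682,  1.07190251,  5.5539706 ]), 'wrist_torque': array([ 0.23093559,  0.18787232, -0.03754276]), 'finger_gap': 25.62504104087731}
```

View pics/e1.png

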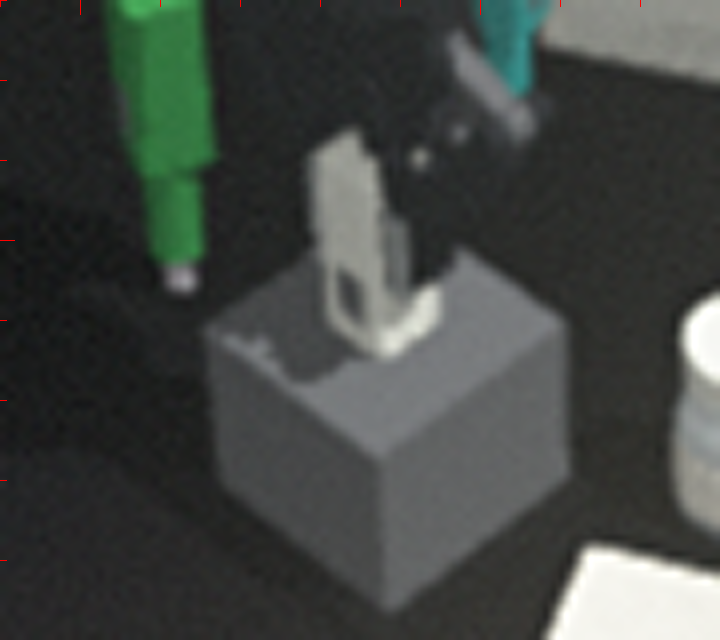

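View pics/e2.png

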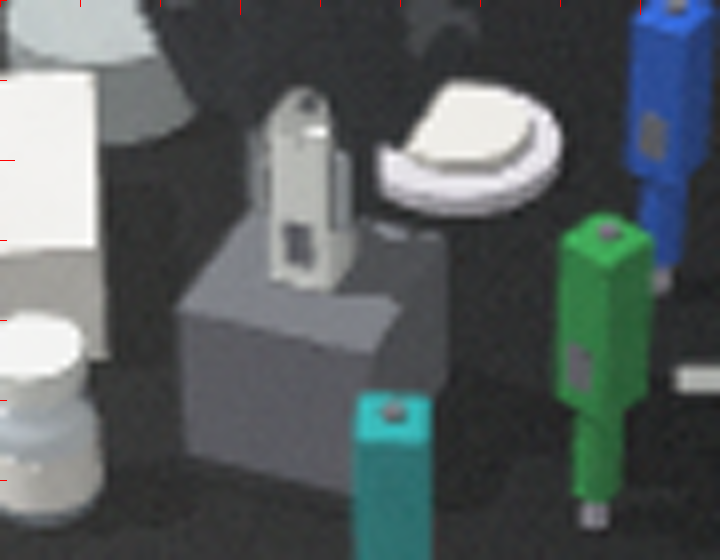

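jog_arm --pt "0 0 -0.02 0 0 0 1" --pt "0 0 -0.04 0 0 0 1" --pt "0 0 -0.06 0 0 0 1" --pt "0 0 -0.08 0 0 0 1" --pt "0 0 -0.1 0 0 0 1"

```text
time: 2.95
tool_pos: [570.0, -165.1, 205.9]
tcp_rot: [180.0, 0.0, 72.7]
ft_force: [0.3, -1.1, -1.4]
finger_gap: 25.7
```

jog_arm --pt "0 0 0 0 0 0 1" --pt "0 0 0 0 0 0 1" --pt "0 0 0 0 0 0 1"

```text
time: 3.2
tool_pos: [569.6, -164.9, 203.5]
tcp_rot: [-180.0, -0.0, 72.7]
ft_force: [0.1, 0.5, -0.8]
finger_gap: 25.7
```

```bash
python3 - <<'E'
from h import *
a=cam("scene");b=cam("side")
print(r.sense()["tool_pos"],r.sense()["tcp_rot"],r.sense()["ft_force"],r.sense()["finger_gap"])
crop(a,240,180,90,80,8,"f1"); crop(b,270,80,90,70,8,"f2")
E
```

```text
[ 569.07396578 -164.66374017  202.40972545] [-1.79838662e+02 -9.68013906e-03  7.26937211e+01] [-0.10644901 -0.70759868 -1.07990142] 25.952467998857255
```

View pics/f1.png

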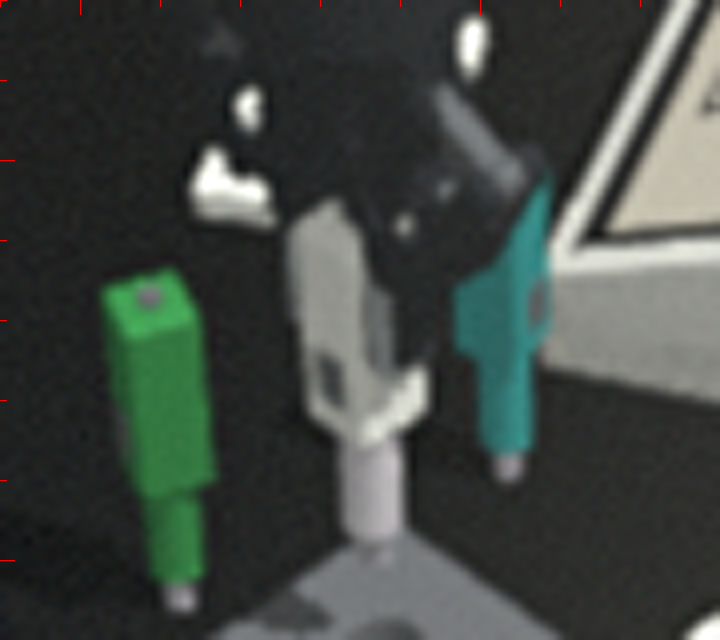

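View pics/f2.png

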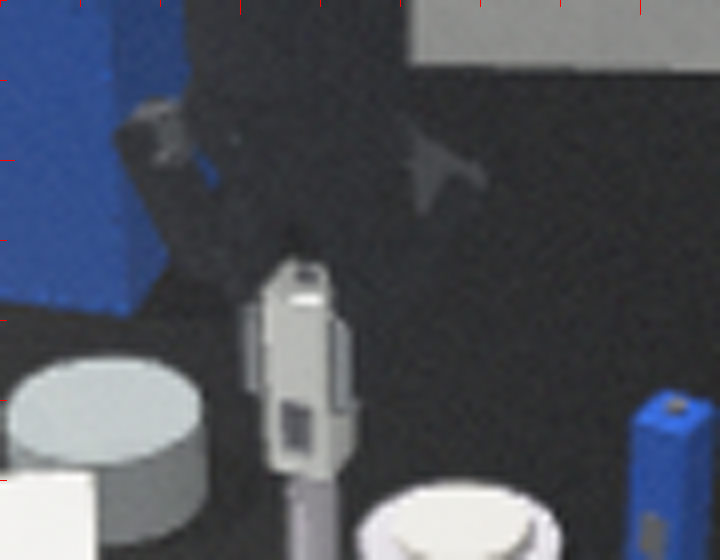

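jog_arm --pt "-0.035 0.002 0 0 0 0 1" --pt "-0.075 0.004 0 0 0 0 1" --pt "-0.115 0.007 0 0 0 0 1" --pt "-0.155 0.009 0 0 0 0 1" --pt "-0.195 0.0115 0 0 0 0 1"

```text
time: 3.72
tool_pos: [521.7, -355.6, 202.7]
tcp_rot: [-179.9, -0.1, 72.7]
ft_force: [0.9, -0.4, -1.1]
finger_gap: 25.5
```

jog_arm --pt "0 0 0 0 0 0 1" --pt "0 0 0.02 0 0 0 1" --pt "0 0 0.045 0 0 0 1" --pt "0 0 0.07 0 0 0 1" --pt "0 0 0.08 0 0 0 1"

```text
time: 4.13
tool_pos: [520.3, -352.7, 118.4]
tcp_rot: [-179.6, -0.2, 72.7]
ft_force: [-0.3, -0.7, -2.1]
finger_gap: 25.4
```

jog_arm --pt "0 0 0 0 0 0 1" --pt "0 0 0 0 0 0 1" --pt "0 0 0 0 0 0 1" --pt "0 0 0 0 0 0 1" --pt "0 0 0 0 0 0 1"

```text
time: 4.55
tool_pos: [524.0, -355.2, 126.3]
tcp_rot: [179.8, 0.1, 72.7]
ft_force: [-0.4, -0.1, -0.6]
finger_gap: 25.4
```

```bash
python3 - <<'E'
from h import *
a=cam("scene");b=cam("side");c=cam("wrist")
s=r.sense();print(s["time"],s["tool_pos"],s["tcp_rot"],s["ft_force"],s["finger_gap"])
t=s["tool_pos"]; tip=t-[0,0,90.4]
for k in (a,b): print(proj(k,tip),proj(k,tip+[0,0,62]))
crop(a,190,270,80,80,7.5,"g1"); crop(b,300,110,80,70,8,"g2"); crop(c,200,180,220,150,3.6,"g3")
E
```

```text
4.7 [ 523.459136   -354.85736991  125.34364853] [1.79915645e+02 3.14211289e-02 7.27016259e+01] [-0.75508549  0.31996201 -1.19872082] 25.7227868971406
(np.float64(231.84420268866322), np.float64(319.0912834082263)) (np.float64(228.771050846999), np.float64(301.90108839586935))
(np.float64(326.79075157657365), np.float64(141.65115186616768)) (np.float64(326.8972366446911), np.float64(126.27471679312269))
```

View pics/g1.png

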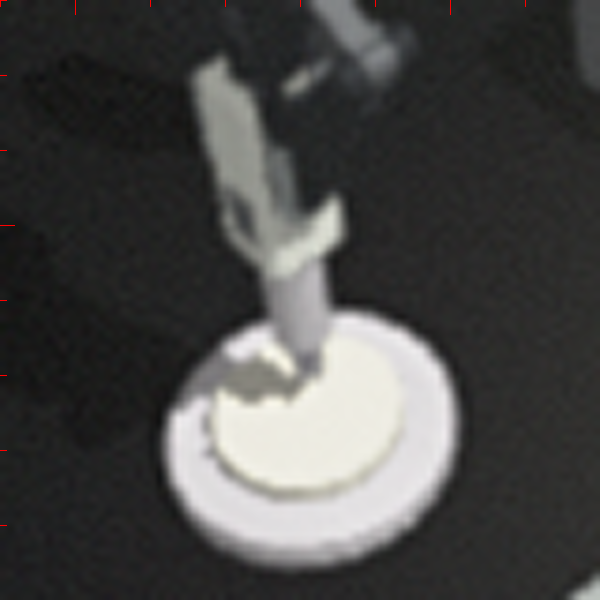

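View pics/g2.png

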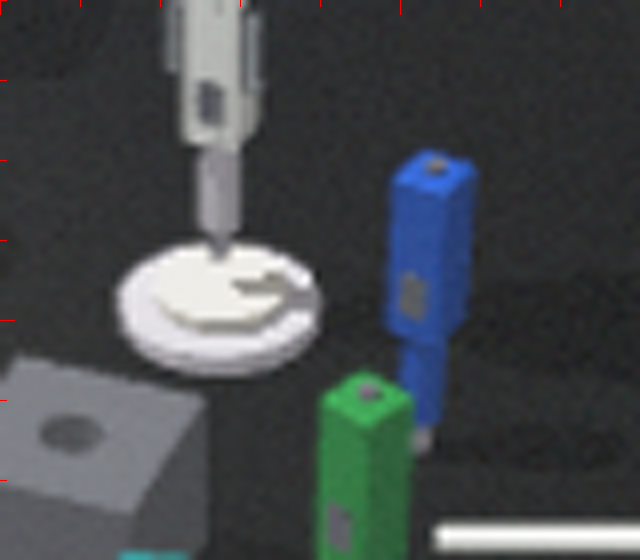

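View pics/g3.png

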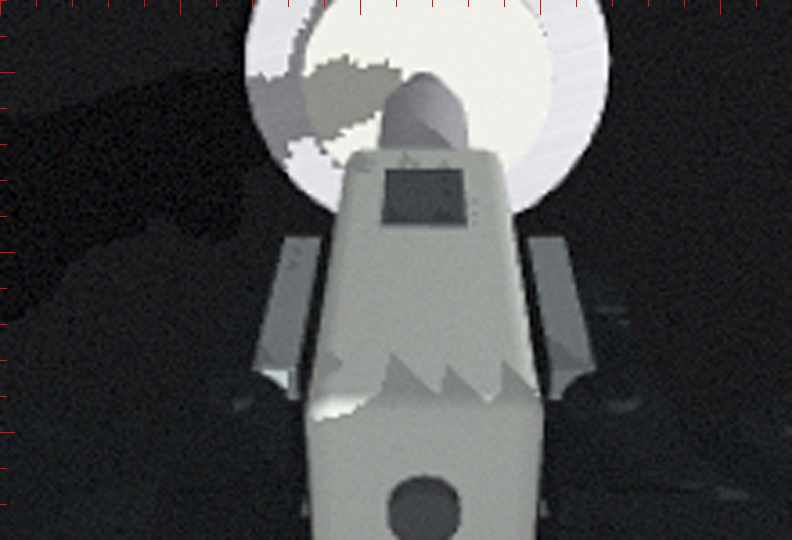

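jog_arm --pt "0 0 0.003 0 0 0 1" --pt "0 0 0.006 0 0 0 1" --pt "0 0 0.009 0 0 0 1" --pt "0 0 0.012 0 0 0 1" --pt "0 0 0.014 0 0 0 1"

```text
time: 5.12
tool_pos: [522.7, -354.4, 109.5]
tcp_rot: [-180.0, -0.0, 72.7]
ft_force: [-0.2, -1.2, -0.1]
finger_gap: 25.6
```

jog_arm --pt "0 0 0.002 0 0 0 1" --pt "0 0 0.004 0 0 0 1" --pt "0 0 0.006 0 0 0 1" --pt "0 0 0.006 0 0 0 1" --pt "0 0 0.006 0 0 0 1"

```text
time: 5.53
tool_pos: [522.9, -354.5, 104.4]
tcp_rot: [-180.0, 0.0, 72.7]
ft_force: [-2.0, 0.3, 1.9]
finger_gap: 25.7
```

```bash
python3 - <<'E'
from h import *
a=cam("scene");b=cam("side");c=cam("wrist")
s=r.sense();print(s["time"],s["tool_pos"],s["tcp_rot"],s["ft_force"],s["finger_gap"])
crop(a,190,270,80,80,7.5,"h1"); crop(b,300,110,80,70,8,"h2"); crop(c,200,180,220,150,3.6,"h3")
E
```

```text
5.6833 [ 522.94536183 -354.56987244  104.52059214] [-1.79996064e+02  1.53404332e-03  7.26946110e+01] [-2.51344736  1.77148767  3.08986173] 25.592371932401374
```

View pics/h1.png

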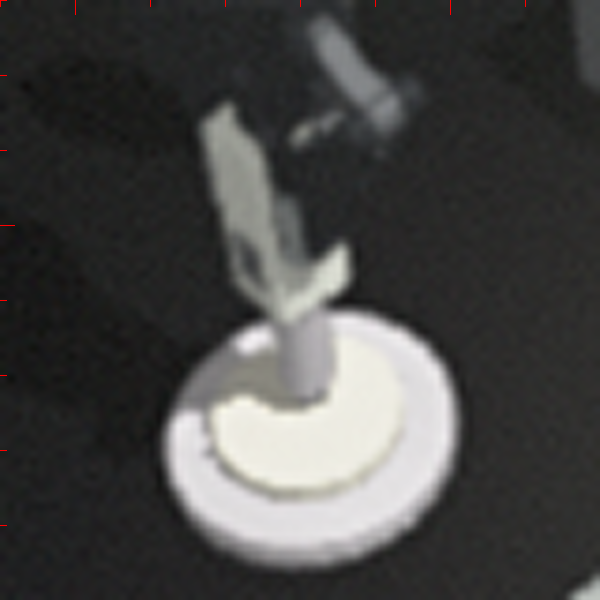

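View pics/h2.png

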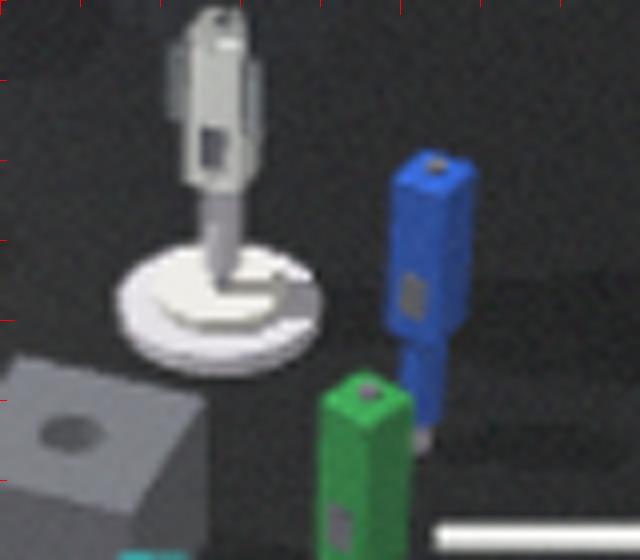

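jog_arm --pt "0 0 0 0 0 0 1" --pt "0 0 0 0 0 0 1" --pt "0 0 0 0 0 0 1" --pt "0 0 0 0 0 0 1" --pt "0 0 0 0 0 0 1"

```text
time: 6.1
tool_pos: [523.0, -354.6, 104.3]
tcp_rot: [-180.0, 0.0, 72.7]
ft_force: [-2.4, 1.0, 1.8]
finger_gap: 25.3
```

jog_arm --pt "0 0 0 0 0 0 1" --pt "0 0 0 0 0 0 1" --pt "0 0 0 0 0 0 1" --pt "0 0 0 0 0 0 1" --pt "0 0 0 0 0 0 1"

```text
time: 6.52
tool_pos: [523.0, -354.6, 104.3]
tcp_rot: [-180.0, 0.0, 72.7]
ft_force: [-2.1, 1.3, 2.6]
finger_gap: 25.5
```

```bash
python3 - <<'E'
from h import *
s=r.sense();print(s)
E
```

```text
{'time': 6.5167, 'joint_pos': array([-3.87845628e+01,  1.74304625e+01,  8.73960360e+01, -1.39134654e-03,
        7.51755353e+01, -2.14803378e+01]), 'qd': array([ 0.019721  ,  0.05352789, -0.08694025, -0.06630907,  0.01554973,
       -0.03766895]), 'joint_efforts': array([ 1.28264884e-01, -6.23121428e+01, -4.76936996e+01,  1.75382956e-01,
       -1.11823484e+00, -2.01457842e-03]), 'tool_pos': array([ 522.96964116, -354.57487214,  104.29121869]), 'tcp_rot': array([-1.79997615e+02,  5.06834243e-04,  7.26961310e+01]), 'ft_force': array([-2.12985339,  1.34293986,  2.56027489]), 'wrist_torque': array([0.2794643 , 0.57605025, 0.04870657]), 'finger_gap': 25.48929501245662}
```

jog_arm --pt "0 0 0 0 0 0 1" --pt "0 0 0 0 0 0 1" --pt "0 0 0 0 0 0 1" --pt "0 0 -0.005 0 0 0 1" --pt "0 0 -0.02 0 0 0 1"

```text
time: 6.93
tool_pos: [521.9, -353.7, 121.9]
tcp_rot: [-179.8, -0.1, 72.7]
ft_force: [-0.8, -0.3, -1.1]
finger_gap: 25.9
```

jog_arm --pt "0 0 -0.03 0 0 0 1" --pt "0 0 -0.065 0 0 0 1" --pt "0 0 -0.1 0 0 0 1" --pt "0 0 -0.13 0 0 0 1" --pt "0 0 -0.145 0 0 0 1"

```text
time: 7.35
tool_pos: [524.5, -355.7, 275.2]
tcp_rot: [179.6, 0.2, 72.7]
ft_force: [0.7, -1.5, -0.6]
finger_gap: 25.5
```

```bash
python3 - <<'E'
from h import *
s=r.sense();print(s["time"],s["tool_pos"],s["tcp_rot"],s["ft_force"],s["finger_gap"])
R0=Ro.from_euler("xyz",s["tcp_rot"],degrees=True).as_matrix()
b=cam("side");crop(b,220,195,125,105,6,"i2")
n=[-np.sin(.349)*np.cos(.1745),-np.sin(.349)*np.sin(.1745),np.cos(.349)]; n=np.array(n)
ring=np.array([594.5,163.1,83.6])
tcp=ring+n*(90.4+60)
print(tcp, R0.T@(tcp-s["tool_pos"]))
E
```

```text
7.35 [ 524.51698366 -355.67619589  275.15023909] [1.79594210e+02 1.50587334e-01 7.27012785e+01] [ 0.65832211 -1.47031506 -0.60147263] 25.485273737642007
[543.85052836 154.17085107 224.93315719] [ 492.6645373  -133.4889445    47.97820277]
```

View pics/i2.png

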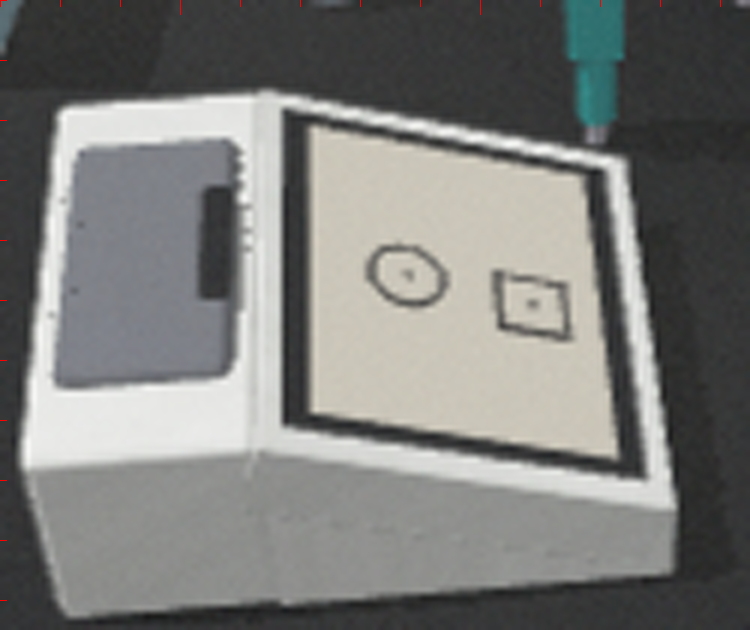

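jog_arm --pt "0.025 -0.007 0 0 0 0 1" --pt "0.058 -0.0155 0 0 0 0 1" --pt "0.093 -0.0248 0 0 0 0 1" --pt "0.128 -0.0342 0 0 0 0 1" --pt "0.164 -0.0437 0 0 0 0 1"

```text
time: 7.82
tool_pos: [529.6, -183.6, 268.0]
tcp_rot: [-180.0, -0.0, 72.7]
ft_force: [1.1, 0.8, -1.1]
finger_gap: 25.7
```

jog_arm --pt "0.033 -0.0087 0 0 0 0 1" --pt "0.066 -0.0175 0 0 0 0 1" --pt "0.099 -0.0262 0 0 0 0 1" --pt "0.131 -0.035 0 0 0 0 1" --pt "0.164 -0.0437 0 0 0 0 1"

```text
time: 8.23
tool_pos: [536.7, -13.8, 268.2]
tcp_rot: [-180.0, 0.0, 72.7]
ft_force: [1.3, 0.3, -1.3]
finger_gap: 25.9
```

jog_arm --pt "0.035 -0.0094 0 0 0 0 1" --pt "0.07 -0.0187 0 0 0 0 1" --pt "0.105 -0.028 0 0 0 0 1" --pt "0.14 -0.0373 0 0 0 0 1" --pt "0.164 -0.0437 0 0 0 0 1"

```text
time: 8.65
tool_pos: [543.6, 157.3, 268.1]
tcp_rot: [-179.9, -0.0, 72.8]
ft_force: [0.6, 0.1, -1.5]
finger_gap: 25.4
```

jog_arm --pt "0 0 0 0 0 -0.1 1" --pt "0 0 0 0 0 -0.2 1" --pt "0 0 0 0 0 -0.3 1" --pt "0 0 0 0 0 -0.4 1" --pt "0 0 0 0 0 -0.476 1"

```text
time: 9.07
tool_pos: [543.9, 154.4, 268.0]
tcp_rot: [-179.9, -0.0, 100.3]
ft_force: [-0.1, 0.6, -1.5]
finger_gap: 25.6
```

jog_arm --pt "0 0 0 -0.07 0 0 1" --pt "0 0 0 -0.14 0 0 1" --pt "0 0 0 -0.21 0 0 1" --pt "0 0 0 -0.28 0 0 1" --pt "0 0 0 -0.349 0 0 1"

```text
time: 9.48
tool_pos: [544.1, 154.2, 268.4]
tcp_rot: [159.8, -0.0, 100.0]
ft_force: [-1.3, -0.8, -0.8]
finger_gap: 25.4
```

jog_arm --pt "0 0 0 0 0 0 1" --pt "0 0 0 0 0 0 1" --pt "0 0 0 0 0 0 1"

```text
time: 9.73
tool_pos: [544.2, 154.2, 269.4]
tcp_rot: [160.1, -0.0, 100.0]
ft_force: [0.6, -0.0, -1.4]
finger_gap: 25.3
```

```bash
python3 - <<'E'
from h import *
a=cam("scene");b=cam("side");c=cam("wrist")
s=r.sense();print(s["time"],s["tool_pos"],s["tcp_rot"],s["ft_force"],s["finger_gap"],s["joint_pos"])
crop(a,300,130,110,80,7,"j1"); crop(b,220,150,130,100,6,"j2"); cv2.imwrite("pics/j3.png",c["pixels"][:,:,::-1])
E
```

```text
9.8833 [544.89919615 154.22383575 269.69592986] [ 1.60031778e+02 -1.54262332e-03  9.99622873e+01] [ 1.0379231  -0.01045173 -1.87301772] 25.599362688367556 [ 10.80004328 -18.05031546 107.51942234  -0.30183297  70.56486617
   0.88835775]
```

View pics/j1.png

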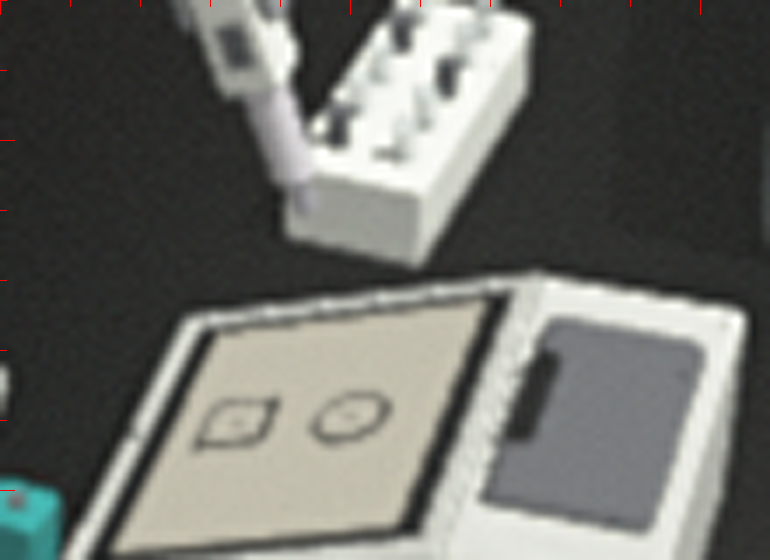

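View pics/j2.png

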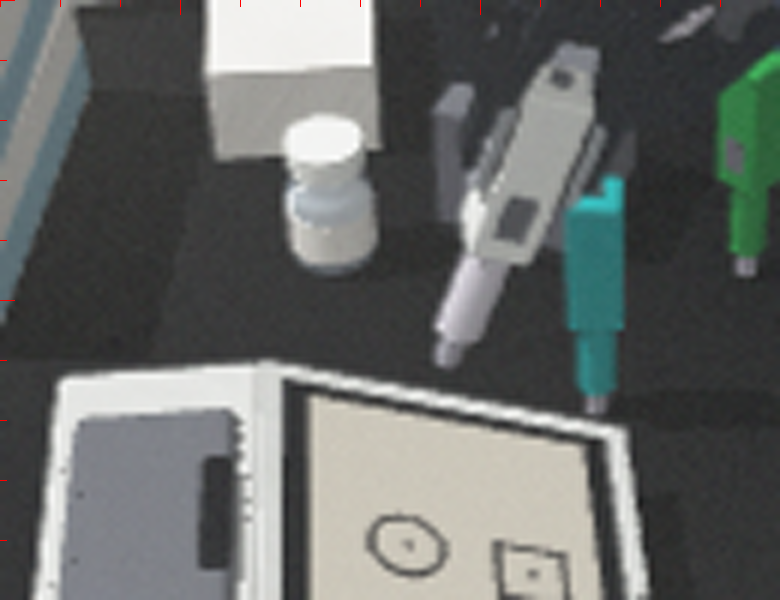

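View pics/j3.png

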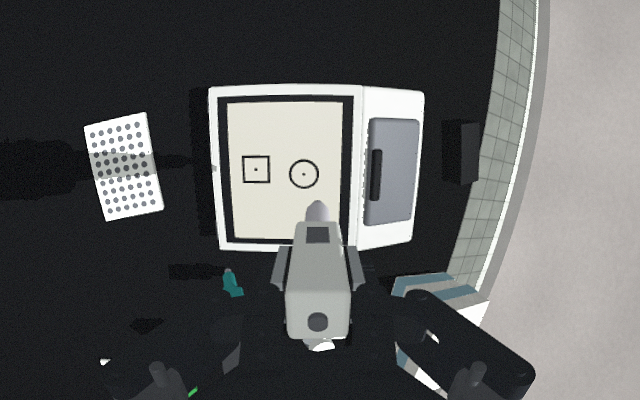

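```bash
python3 - <<'E'
from h import *
c=cam("wrist");a=cam("scene");b=cam("side"); crop(c,200,75,240,185,3.3,"k3"); crop(a,290,160,130,85,6,"k1"); crop(b,215,200,125,105,6,"k2")
E
```

```text
(no output)
```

View pics/k3.png

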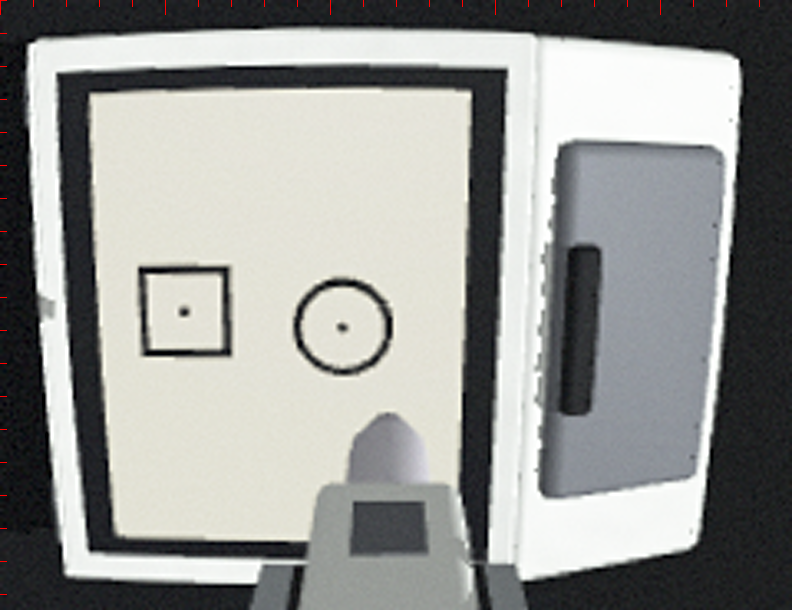

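View pics/k1.png

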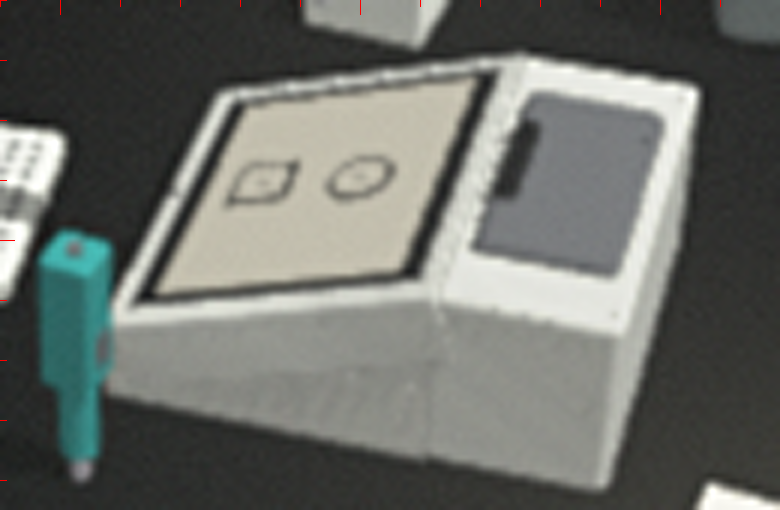

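View pics/k2.png

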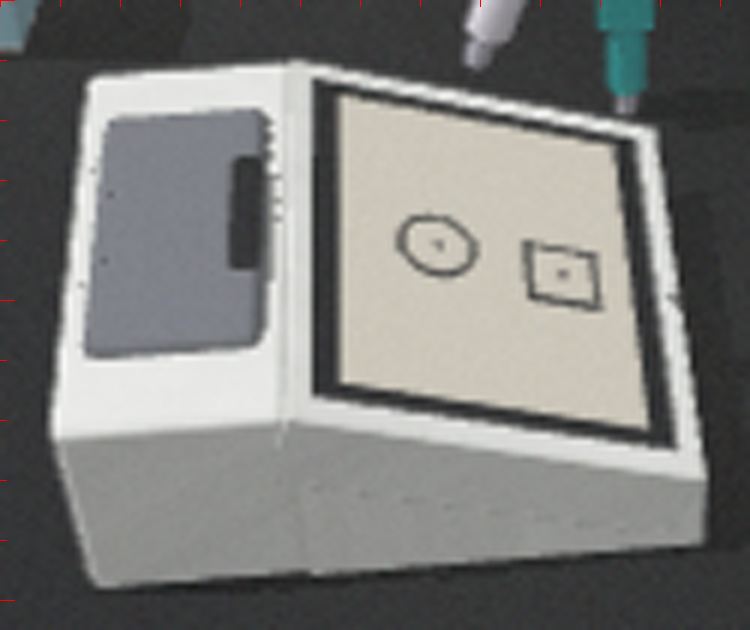

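```bash
python3 - <<'E'
from h import *
from scipy.optimize import least_squares
a=cam("scene");b=cam("side");c=cam("wrist")
np.set_printoptions(precision=2,suppress=True)
def P(s,x0,y0,f,X,Y): return (s,x0+X/f-.5+.5/f,y0+Y/f-.5+.5/f)
names=["fp","fm","cp","cm","rp","rm","ring","sq"]
W=[P(c,200,75,3.3,*q) for q in((30,40),(68,578),(537,35),(520,580),(740,58),(697,548),(342,327),(184,311))]
A=[P(a,290,160,6,*q) for q in((215,92),(112,322),(522,55),(435,290),(700,90),(622,335),(360,178),(264,183))]
B=[P(b,215,200,6,*q) for q in((705,478),(655,130),(290,425),(298,65),(52,438),(92,78),(437,245),(563,273))]
t=np.tan(np.radians(20)); xc=-125+58/t
loc=np.array([[-125,100,45],[-125,-100,45],[xc,100,103],[xc,-100,103],[125,100,110],[125,-100,110]],float)
def pts(p):
    X=loc.copy()
    if len(p)>7: tt=np.radians(p[7])
    m=[[u,v,45+(u+125)*t] for u,v in((p[3],p[4]),(p[5],p[6]))]
    X=np.vstack([X,m]); R=Ro.from_euler("z",p[2],degrees=True).as_matrix()
    return X@R.T+[p[0],p[1],0]
def res(p,sets):
    o=[]
    for S in sets:
        for i,(s,u,v) in enumerate(S):
            if i in(4,5): continue
            q=proj(s,pts(p)[i]); w=1
            o+= [w*(q[0]-u),w*(q[1]-v)]
    return o
for nm,sets in(("all",[W,A,B]),("W",[W]),("A",[A]),("B",[B])):
    f=least_squares(res,[620,160,10,0,0,-50,0],args=(sets,),loss="soft_l1"); X=pts(f.x)
    print(nm,f.x,"ring",X[6],"rms",np.sqrt(np.mean(np.square(res(f.x,sets)))))
    if nm=="all": print(np.array(res(f.x,sets)).reshape(3,7,2).round(1).tolist())
o=[W[6],A[6],B[6]];print(tri(o)); print(tri([W[7],A[7],B[7]]))
# tip check
s=r.sense(); Rt=Ro.from_euler("xyz",s["tcp_rot"],degrees=True).as_matrix(); tip=s["tool_pos"]+90.4*Rt[:,2]
print("tip",tip,"px",[proj(k,tip) for k in(a,b,c)], s["tool_pos"],s["tcp_rot"])
E
```

```text
all [619.34 168.45   9.69 -25.17  -1.75 -75.97   3.89] ring [594.83 162.49  81.33] rms 0.8959266581735893Traceback (most recent call last):
  File "<stdin>", line 29, in <module>
ValueError: cannot reshape array of size 36 into shape (3,7,2)
```

```bash
cat > fit.py <<'E'
from h import *
from scipy.optimize import least_squares
a=cam("scene");b=cam("side");c=cam("wrist")
np.set_printoptions(precision=2,suppress=True)
def P(s,x0,y0,f,X,Y): return (s,x0+X/f-.5+.5/f,y0+Y/f-.5+.5/f)
W=[P(c,200,75,3.3,*q) for q in((30,40),(68,578),(537,35),(520,580),(740,58),(697,548),(342,327),(184,311))]
A=[P(a,290,160,6,*q) for q in((215,92),(112,322),(522,55),(435,290),(700,90),(622,335),(360,178),(264,183))]
B=[P(b,215,200,6,*q) for q in((705,478),(655,130),(290,425),(298,65),(52,438),(92,78),(437,245),(563,273))]
t=np.tan(np.radians(20)); xc=-125+58/t
loc=np.array([[-125,100,45],[-125,-100,45],[xc,100,103],[xc,-100,103],[125,100,110],[125,-100,110]],float)
def pts(p):
    m=[[u,v,45+(u+125)*t] for u,v in((p[3],p[4]),(p[5],p[6]))]
    X=np.vstack([loc,m]); R=Ro.from_euler("z",p[2],degrees=True).as_matrix()
    return X@R.T+[p[0],p[1],0]
def res(p,sets):
    o=[]
    for S in sets:
        for i,(s,u,v) in enumerate(S):
            if i in(4,5): continue
            q=proj(s,pts(p)[i]); o+= [q[0]-u,q[1]-v]
    return o
for nm,sets in(("all",[W,A,B]),("W",[W]),("A",[A]),("B",[B])):
    f=least_squares(res,[620,160,10,0,0,-50,0],args=(sets,),loss="soft_l1"); X=pts(f.x)
    print(nm,f.x,"ring",X[6],"rms",np.sqrt(np.mean(np.square(res(f.x,sets)))))
    if nm=="all": print(np.array(res(f.x,sets)).reshape(3,6,2).round(1).tolist())
print(tri([W[6],A[6],B[6]])); print(tri([W[7],A[7],B[7]]))
s=r.sense(); Rt=Ro.from_euler("xyz",s["tcp_rot"],degrees=True).as_matrix(); tip=s["tool_pos"]+90.4*Rt[:,2]
print("tip",tip,"px",[proj(k,tip) for k in(a,b,c)], s["tool_pos"],s["tcp_rot"])
E
python3 fit.py
```

```text
all [619.25 168.45   9.7  -25.18  -1.75 -75.99   3.89] ring [594.72 162.49  81.33] rms 0.8870789700517707
[[[-1.1, -1.0], [0.4, 0.1], [0.1, -2.8], [-1.6, 1.6], [0.0, -0.1], [0.0, 0.0]], [[1.3, -0.1], [-0.7, 0.8], [0.9, -0.5], [0.5, 0.9], [0.3, 0.9], [0.1, 0.9]], [[0.5, -0.1], [-0.6, -1.0], [-0.3, -0.9], [-1.5, -1.2], [0.2, 0.2], [-0.0, 0.5]]]
W [620.16 167.8    9.71 -25.91  -1.09 -76.77   4.66] ring [594.8  162.36  81.06] rms 0.9840122795628685
A [616.86 169.96  10.29 -25.09   0.55 -75.02   6.35] ring [592.08 166.03  81.37] rms 0.4980840589131539
B [617.9  170.49   9.31 -23.65  -4.26 -75.14  -0.27] ring [595.25 162.46  81.89] rms 0.5087653398976434
(array([594.06, 163.23,  83.54]), [np.float64(0.39614070734253015), np.float64(0.8491897692168064), np.float64(1.097786905257741)])
(array([543.3 , 160.07,  65.5 ]), [np.float64(0.13589939543777932), np.float64(0.1392199058694602), np.float64(0.26753356978804527)])
tip [574.6  159.51 184.29] px [(np.float64(344.36448253858333), np.float64(159.8865326137117)), (np.float64(293.7520564389059), np.float64(209.78531019070203)), (np.float64(317.8361585997131), np.float64(204.06081414897332))] [544.17 154.16 269.25] [160.01  -0.    99.97]
```

jog_arm --pt "0 -0.005 0.025 0 0 0 1" --pt "0 -0.01 0.05 0 0 0 1" --pt "0 -0.014 0.07 0 0 0 1" --pt "0 -0.016 0.082 0 0 0 1" --pt "0 -0.016 0.087 0 0 0 1"

```text
time: 10.75
tool_pos: [557.4, 156.4, 179.2]
tcp_rot: [160.2, 0.0, 100.0]
ft_force: [-0.2, -0.2, -2.4]
finger_gap: 25.5
```

jog_arm --pt "0 0 0 0 0 0 1" --pt "0 0 0 0 0 0 1" --pt "0 0 0 0 0 0 1" --pt "0 0 0 0 0 0 1" --pt "0 0 0 0 0 0 1"

```text
time: 11.17
tool_pos: [559.3, 156.9, 183.6]
tcp_rot: [159.9, -0.0, 100.0]
ft_force: [-0.6, -0.4, -0.5]
finger_gap: 25.6
```

```bash
cat > chk.py <<'E'
import sys
from h import *
k=sys.argv[1]; 
np.set_printoptions(precision=2,suppress=True)
a=cam("scene");b=cam("side");c=cam("wrist")
s=r.sense(); Rt=Ro.from_euler("xyz",s["tcp_rot"],degrees=True).as_matrix(); tip=s["tool_pos"]+90.4*Rt[:,2]
print(s["time"],s["tool_pos"],s["tcp_rot"],s["ft_force"],s["finger_gap"],"tip",tip,"px",[np.round(proj(q,tip),1) for q in(a,b,c)])
d=tip-np.array([594.5,162.8,82.5]); print("tip-ring in tool axes",Rt.T@d)
crop(a,315,160,70,55,10,k+"1"); crop(b,255,205,70,60,10,k+"2"); crop(c,230,110,170,120,4.6,k+"3")
E
python3 chk.py l
```

```text
11.3167 [558.89 156.76 182.69] [159.95  -0.    99.97] [-0.28  0.18 -1.57] 25.6189716033939 tip [589.41 162.13  97.77] px [array([348.4, 185.3]), array([289.4, 236. ]), array([317.6, 204. ])]
tip-ring in tool axes [  0.22   0.41 -16.1 ]
```

View pics/l1.png

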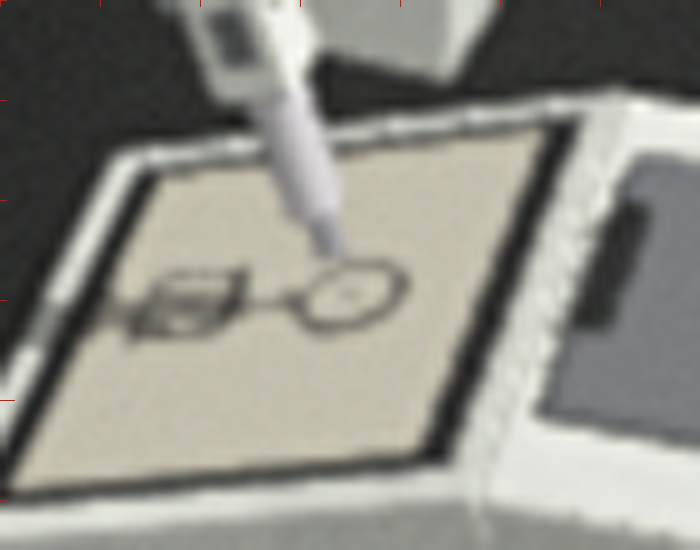

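View pics/l2.png

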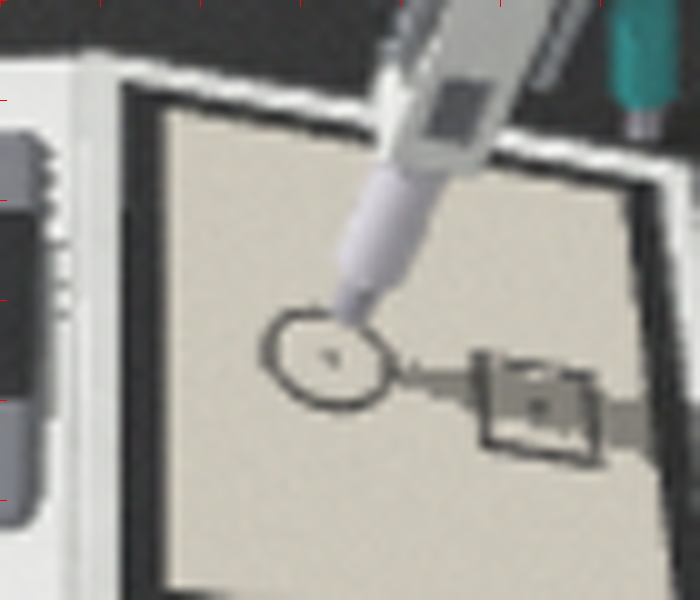

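View pics/l3.png

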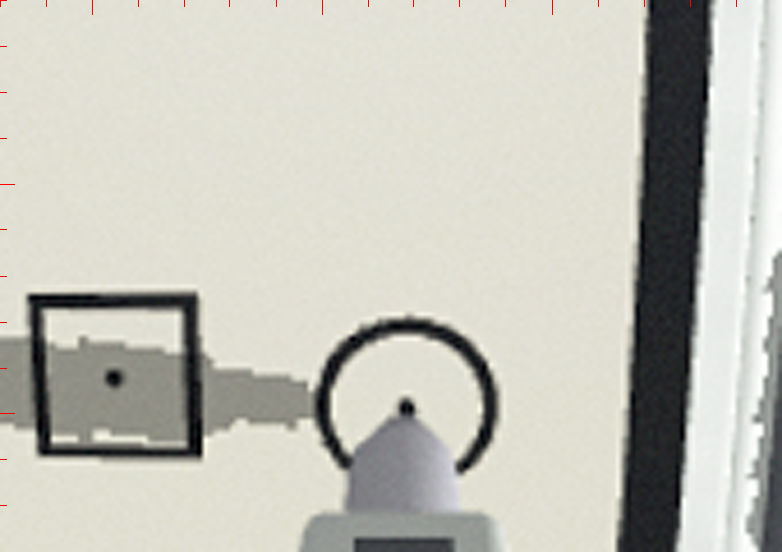

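jog_arm --pt "0 0 0.003 0 0 0 1" --pt "0 0 0.006 0 0 0 1" --pt "0 0 0.009 0 0 0 1" --pt "0 0 0.011 0 0 0 1" --pt "0 0 0.013 0 0 0 1"

```text
time: 11.73
tool_pos: [562.9, 157.4, 169.2]
tcp_rot: [160.0, 0.0, 100.0]
ft_force: [-0.4, -0.2, -1.8]
finger_gap: 25.5
```

jog_arm --pt "0 0 0 0 0 0 1" --pt "0 0 0 0 0 0 1" --pt "0 0 0 0 0 0 1"

```text
time: 11.98
tool_pos: [563.1, 157.5, 169.9]
tcp_rot: [160.0, 0.0, 100.0]
ft_force: [-0.5, -0.0, -1.7]
finger_gap: 25.6
```

```bash
python3 chk.py m; python3 - <<'E'
from h import *
F=[]
for i in range(10): r.snapshot("side"); F.append(r.sense()["ft_force"])
print(np.mean(F,0),r.sense()["tool_pos"],r.sense()["time"])
E
```

```text
12.1333 [563.14 157.49 170.08] [159.98  -0.    99.97] [-0.7  -0.15 -0.52] 25.276869027088463 tip [593.62 162.84  85.14] px [array([349.7, 189. ]), array([288. , 239.7]), array([317.9, 204.1])]
tip-ring in tool axes [ 0.2   0.09 -2.78]
[-0.03023024 -0.06924427 -1.34713353] [563.03774228 157.43949396 169.8668029 ] 12.6333
```

View pics/m1.png

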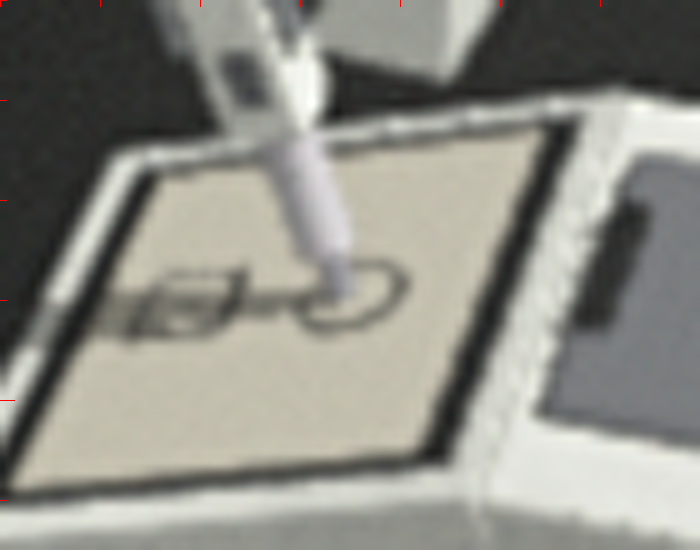

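View pics/m2.png

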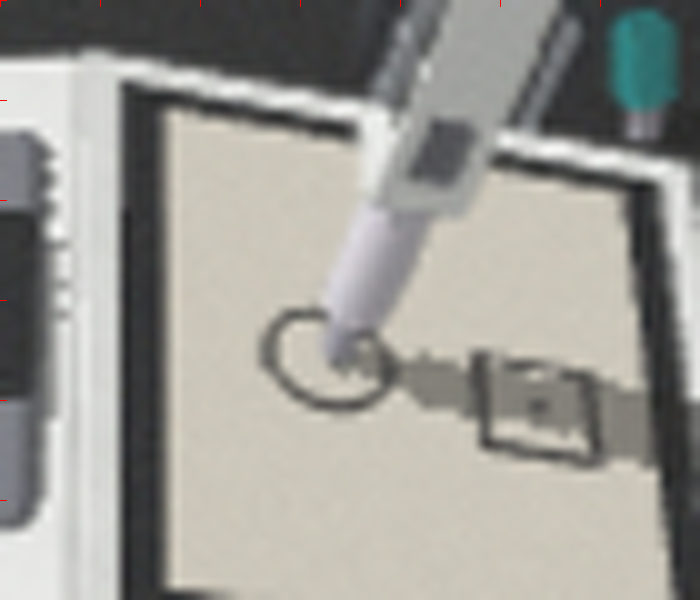

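View pics/m3.png

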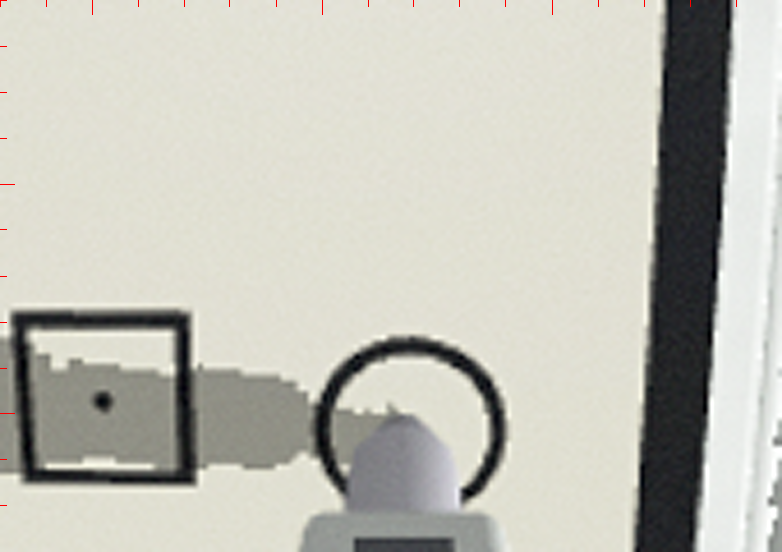

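jog_arm --pt "0 0.0015 0 0 0 0 1" --pt "0 0.0015 0.0015 0 0 0 1" --pt "0 0.0015 0.003 0 0 0 1" --pt "0 0.0015 0.0045 0 0 0 1" --pt "0 0.0015 0.006 0 0 0 1"

```text
time: 13.05
tool_pos: [566.6, 158.1, 164.7]
tcp_rot: [160.0, -0.0, 100.0]
ft_force: [-0.7, 0.7, 0.3]
finger_gap: 25.8
```

```bash
python3 - <<'E'
from h import *
F=[];T=[]
for i in range(10): r.snapshot("side"); s=r.sense(); F.append(s["ft_force"]);T.append(s["tool_pos"])
print(np.mean(F,0),np.round(T[::3],2),s["time"])
E
python3 chk.py n
```

```text
[-0.51366483 -0.02442437  0.37020743] [[566.53 158.08 164.43]
 [566.49 158.09 164.82]
 [566.48 158.07 164.87]
 [566.48 158.07 164.82]] 13.55
13.7 [566.47 158.09 164.79] [160.    -0.    99.97] [-0.96 -0.42  0.58] 25.317369448052567 tip [596.92 163.45  79.85] px [array([350.7, 190.6]), array([286.7, 241.2]), array([317.8, 204. ])]
tip-ring in tool axes [0.22 1.44 3.35]
```

View pics/n2.png

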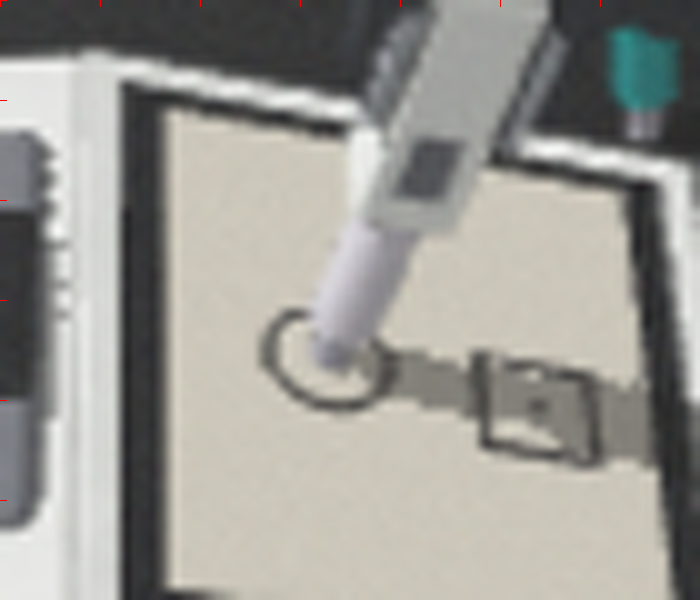

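jog_arm --pt "0 0 0.001 0 0 0 1" --pt "0 0 0.002 0 0 0 1" --pt "0 0 0.003 0 0 0 1" --pt "0 0 0.004 0 0 0 1" --pt "0 0 0.004 0 0 0 1"

```text
time: 14.12
tool_pos: [567.9, 158.3, 160.9]
tcp_rot: [160.0, -0.0, 100.0]
ft_force: [-1.6, -0.4, 1.9]
finger_gap: 25.6
```

```bash
python3 - <<'E'
from h import *
F=[];T=[]
for i in range(12): r.snapshot("side"); s=r.sense(); F.append(s["ft_force"]);T.append(s["tool_pos"])
print(np.mean(F,0),np.round(T[::3],2),s["time"])
E
python3 chk.py o
```

```text
[-1.28655475 -0.25299456  1.98475682] [[567.88 158.32 161.  ]
 [567.84 158.32 161.08]
 [567.83 158.33 161.06]
 [567.83 158.3  161.03]] 14.7167
14.8667 [567.82 158.31 161.01] [160.    -0.    99.97] [-0.88 -0.61  2.65] 25.51583955175935 tip [598.27 163.66  76.06] px [array([351.1, 191.7]), array([286.3, 242.3]), array([317.9, 204.1])]
tip-ring in tool axes [0.2  1.43 7.37]
```

View pics/o1.png

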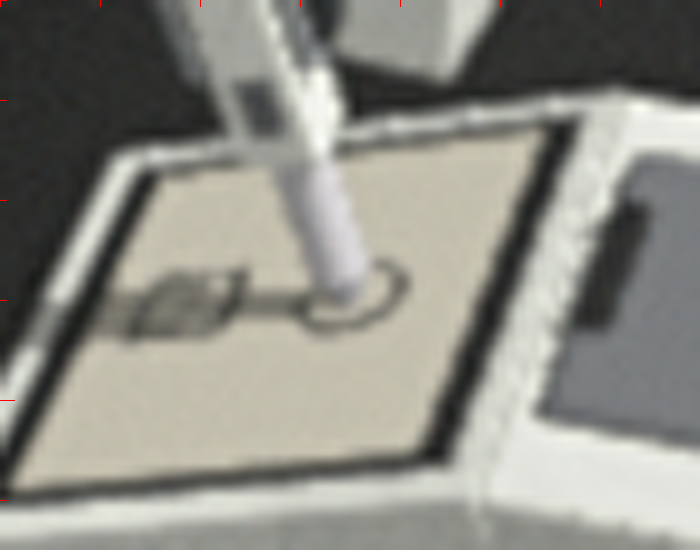

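View pics/o2.png

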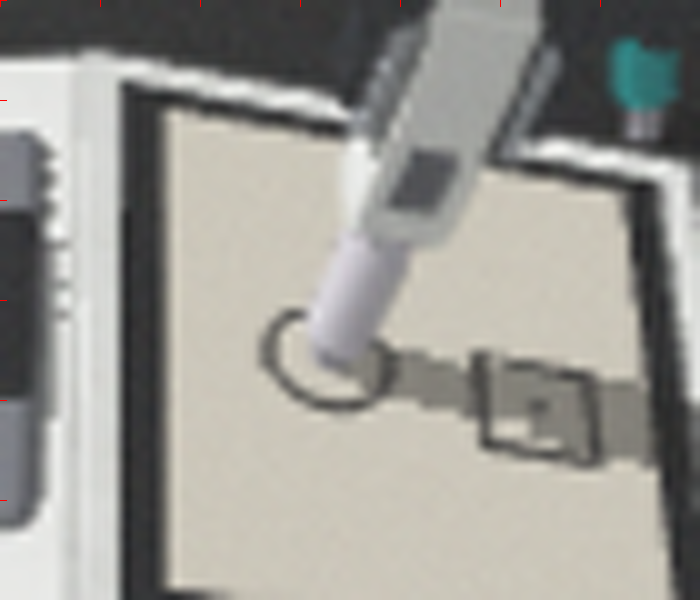

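View pics/o3.png

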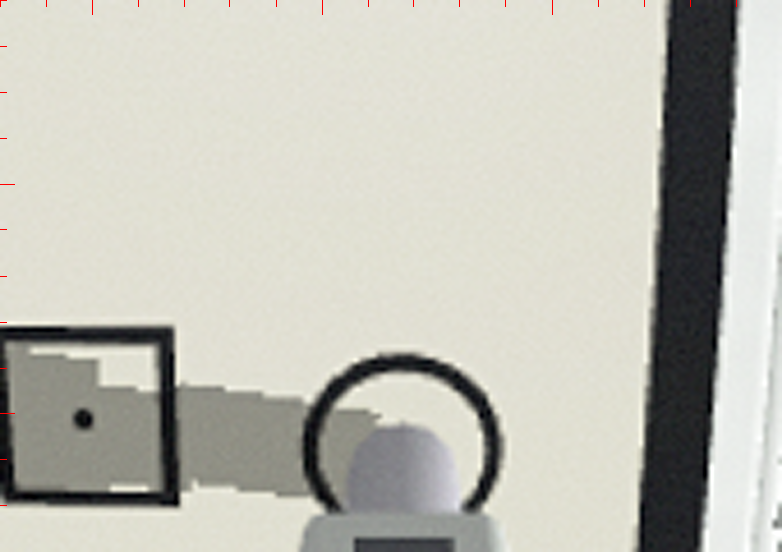

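jog_arm --pt "0 0 0 0 0 0 1" --pt "0 0 0 0 0 0 1" --pt "0 0 0 0 0 0 1" --pt "0 0 0 0 0 0 1" --pt "0 0 0 0 0 0 1"

```text
time: 15.28
tool_pos: [567.8, 158.3, 161.0]
tcp_rot: [160.0, -0.0, 100.0]
ft_force: [-0.8, -0.5, 1.7]
finger_gap: 25.6
```

```bash
python3 - <<'E'
from h import *
a=cam("scene"); cv2.imwrite("pics/z.png",a["pixels"][:,:,::-1])
print(r.sense()["tool_pos"],r.sense()["ft_force"],r.sense()["time"])
E
```

```text
[567.81380706 158.30912161 160.99857436] [-0.29075983 -0.56794591  1.47423617] 15.3333
```

View pics/z.png

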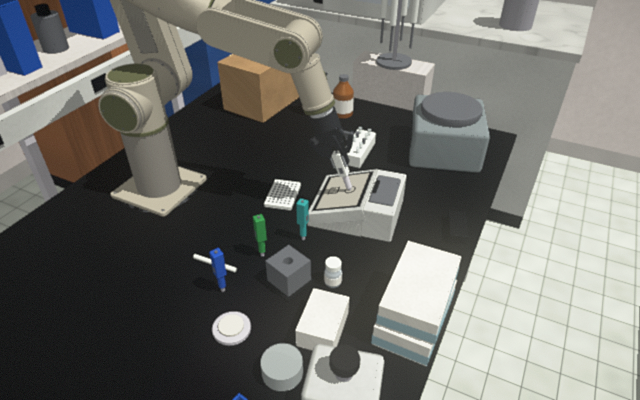

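The probe is on the ring at about (349,189), the stand at (289,268) is empty, and everything else looks to be where it was. I'm handing it in.

```bash
python3 -c "
from bench import r
print(r.hand_in())"
```

```text
the job is handed in; nothing more can be done
None
```

I took the white probe out of its stand and zeroed it upright on the tile. It was held there for over a second with the nose about 6 mm in. I then pressed it on the screen inside the ring and handed in at 15.3 s with the arm still holding it.

**Last checks on the screen:**
- **Angle:** the tool reads 20.0° tilt and 10.0° heading. The reader's heading measured 9.7–10° from the pictures.
- **Position:** the two fixed cameras put the nose on the ring's dot to within a few tenths of a pixel. The arm's own readings put it about 1.4 mm up the slope. Both are well inside the 28 mm ring.
- **Press:** the averaged force was about 3.5 N, which is about 6.4 mm of nose travel. Position gives about the same if the solid face is 1 mm below the picture. Single force readings varied by about 1 N.
- **Bench:** in the last full picture the other things look unmoved.

**Disagreement:** the cameras differed by about 2 mm on the screen's height at the ring, so I set the final press by force.

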